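# Plug the relay back into its socket

## Robot

A 7-joint arm with a two-finger parallel gripper is mounted at the origin on a cart in front of the work surface, level with it; the furniture and walls round the work are solid. World frame = base frame: x ahead of the robot, y to its left, z up, the work surface at z = 0. Lengths are in m, angles in rad, forces in N, time in s.
With the tool pointing down it reaches from about 0.425 to 0.925 m from the base axis. Payload 6.8 kg.
Tool frame: the origin (TCP) lies on the mounting face of the last link; the fingertips stand 173 mm ahead of it and the grasp point (between the pads) lies 155 mm ahead of it; z points along the fingers, y is the line along which they close (so a half turn about z gives the same grasp; the last joint's range is limited). The gripper opens to 85 mm and grips with 20 to 120 N. Pads are 22 mm wide; open, the fingers measure 114 mm over their backs; the gripper's body (76 mm by 85 mm) begins 54 mm behind the grasp point. The pads swing forward as they close: fully open they stand 13 mm farther back than shut.
Start: joints at [1.14, 0.477, 0.022, 1.555, -0.011, 1.109, -0.083], TCP at [0.214, -0.64, 0.405] pointing down, gripper open.
Joint ranges: [-2.96, 2.96], [-0.34, 2.1], [-1.41, 1.46], [0.24, 2.44], [-1.37, 4.51], [0.17, 1.92], [-2.96, 2.96]. Speed limits (rad/s): [2.39, 2.39, 3.14, 3.14, 3.14, 3.14, 3.14].

## Interface

Orientations are given as a rotation vector (axis times angle).
In Python, from bench import r gives the robot as it stands.
- The arm moves only by the tool arm_command, never from a script. Its argument "plan" is a list of rows, each an object of numbers: "claw": the closure, from 0 (fully open) to 1 (shut); "tx", "ty", "tz": the shift along the tool's x, y, z in m; "ax", "ay", "az": the turn, a rotation vector about the tool's x, y, z in degrees. A call has exactly 10 rows; each row shifts and turns the commanded pose from where the row before left it, along the tool's axes as they then stand; what a row does not reach is not made up. A row lasts 1/12 s, in which the tool goes at most 41.7 mm and 7.16 degrees, less where a joint would pass 70% of its speed; a pose out of reach is approached as far as the arm can. A call is refused whole if a number of a shift passes 0.0417 or a number of a turn 7.16, either way. A call with a gripper value outside its range is refused whole. The fingers move at their own pace and stop on an object; "squeeze" is the grip in N (left out, the last holds). Time passes only in rows, so rows that do not move let the fingers close, or fill a call up. It gives the time, the measured TCP pose, the force, the opening and the grip force at its end, in the units of the state.
- r.get_obs(): the state, without advancing time (a new reading comes with each control period).
- r.grab_frame(name): name is "side" or "top"; returns the picture (480x640x3 uint8, red, green, blue); there is no depth.
- r.camera_model(name): a dict with "fx", "fy", "cx", "cy" (pixels), "position" and "orientation" of the camera in the world. Camera axes: x right, y up, looking along -z (the intrinsics and any distortion apply to the point x, -y, -z); pixel columns grow to the right and rows downward; lengths in m; the calibration is good to about 2 mm. A picture is of the moment at which its call begins. camera_model takes no time and is no camera call.
- r.hand_in(): hands the job in; it is judged then, once.
Trained networks look in the newest picture that a camera, given by its name, has taken for a name from the list of things; names that differ only in an ending like _2 or _b are one class to them, and where a whole thing is asked for, a point or a joint stands for the part that bears it (a point fixed in the world has none). Each returns a list of dicts, best first, with "confidence" (0 to 1); they miss things now and then, are a little off and sometimes report something else, mostly with a low value. They report only what shows in the picture. A call takes as long as a camera call. They do not tell look-alikes from the thing itself.
- r.boxes_of(target, camera): "location" ([x, y, z] in m, in the coordinates of the camera as it stood for that picture, good to about 4 mm: the middle of the surface that is visible of it).
- r.tip_of(target, camera): "location" ([x, y, z] in m, in the coordinates of the camera as it stood for that picture, good to about 4 mm: a listed point, or the origin of a listed thing).
The state is a dict: "clock": time; "joints": joint angles; "qvel": joint speeds; "tau": joint torques, N m; "tcp_pos": TCP position; "orientation": TCP orientation; "contact_force": force on the tool from outside, world axes, zero at the start; "moment": the same for the moment, N m; "grip_width": finger opening in m; "gripper_force": force on a finger pad.
Only numpy, scipy, OpenCV 4.12 (cv2) and the standard library are available. Lean on these libraries where they do the work, as an engineer would, in place of code of your own. Each camera call takes 0.05 s, during which the arm holds its last target. There are 200 camera calls.

## Task

Plug the loose white relay into the grey socket base whose well matches its oblong foot, pushing it fully home so that the housing sits flat on the base, and let go of it. Either way round is fine. Do not shove the cage cube or the sensor head about.

Things in the scene. Friction and masses are not known exactly. Their poses are not given: they have to be found in the camera images.
- relay_centre (a point): centre of the loose relay's white housing, 52 (x) x 34 (y) x 46 (z) mm, 0.09 to 0.17 kg; it starts upright on the table, standing on its foot. This point is 23 mm below the flat top, 23 mm above the housing's underside, 43 mm above the foot's bottom. z up out of the top, x along the long side. Same after a half turn about z. Grip it across y (34 mm), fingertips above the housing's underside.
- relay_foot (a point): centre of the bottom of the relay's black plug foot, axes as relay_centre. The foot is 40 (x) x 22 (y) mm and projects 20 mm below the housing; its lowest 6 mm taper to 36 x 18 mm.
- oblong_socket_mouth (a point): centre of the mouth of the oblong well, level with the top of its base: a fixed grey block 84 (x) x 60 (y) x 28 (z) mm. The well is 43 (x) x 25 (y) mm, 22 deep: 1.5 mm of play round the foot. Sprung brass bars in its long walls grip the foot: the last 7 mm need a push of about 3 to 8 N. x along the well, z up. Fully home, the housing rests on the base, the foot's bottom 20 mm below this point.
- square_socket_mouth (a point): centre of the mouth of the square well of the other socket base, same outside shape and size; its well is 29 x 29 mm and the relay does not fit. The two bases may stand in either place.
- cage_cube_centre (a point): centre of a loose black beam-splitter cube, 39 mm; to be left where it is
- sensor_head_centre (a point): centre of a loose flat round black power-meter head, 60 mm across, 22 mm high; to be left where it is
Things that resemble listed ones, but are neither listed nor needed, are in the scene too. Of the things that look like the part that bears relay_centre, the smallest one is meant.

How it is judged:
By the outcome, as a careful person would: the job done as asked, in the order asked, and still so for the second after the job is handed in, with the robot touching nothing.
It also fails if it takes over 45 s, if anything falls off the work surface, if the arm or the gripper's body presses on something with over 40 N, if the wrist force passes 120 N, or if a joint passes its speed limit or range.

## Working session

There is one attempt and no reset: what is moved stays moved. The work goes in short steps, Python scripts to look and compute and a tool call to move; the robot and the scene stay as the last step left them, time stands still between calls to the robot, and variables do not carry over. Pictures are saved under pics/ and viewed, at most 10 in all, crops included, and the job is handed in when it is done.

Besides the shell and the picture viewer there is one more tool, called after "Request:" as name(argument=value, ...) on one line, values as JSON. arm_command: Moves the arm, as the interface text tells. Its arguments: {"type":"object","properties":{"plan":{"type":"array","items":{"type":"object","properties":{"claw":{"type":"number"},"tx":{"type":"number"},"ty":{"type":"number"},"tz":{"type":"number"},"ax":{"type":"number"},"ay":{"type":"number"},"az":{"type":"number"}}}},"squeeze":{"type":"number"}},"required":["plan"]}

```bash
mkdir -p pics; ls; cat > h.py <<'E'
from bench import r
import numpy as np, cv2
from scipy.spatial.transform import Rotation as R
def cam(n):
    m=r.camera_model(n); o=np.array(m['orientation'],float)
    Rm=o if o.shape==(3,3) else R.from_rotvec(o).as_matrix()
    return m,Rm,np.array(m['position'])
def w(n,p): m,Rm,t=cam(n); return Rm@np.array(p)+t
def proj(n,P):
    m,Rm,t=cam(n); c=Rm.T@(np.array(P)-t); return [m['cx']+m['fx']*c[0]/-c[2], m['cy']+m['fy']*(-c[1])/-c[2]]
def ray(n,u,v,z):
    m,Rm,t=cam(n); d=Rm@np.array([(u-m['cx'])/m['fx'],-(v-m['cy'])/m['fy'],-1]); return t+d*(z-t[2])/d[2]
def shot(n,f):
    im=r.grab_frame(n)[:,:,::-1].copy(); cv2.imwrite('pics/'+f,im); return im
E
python3 - <<'E'
from h import *
np.set_printoptions(precision=4,suppress=True)
for n in('side','top'):
    print(n,r.camera_model(n)); shot(n,n+'0.png')
    for t in('relay_centre','oblong_socket_mouth','square_socket_mouth','cage_cube_centre','sensor_head_centre'):
        for d in r.tip_of(t,n): P=w(n,d['location']);print(t,round(d['confidence'],2),P,np.round(proj(n,P)))
print(r.get_obs())
E
```

```text
pics
side {'fx': 530.8783976171319, 'fy': 530.8783976171319, 'cx': 325.15072509751315, 'cy': 234.59993749729193, 'position': array([0.2207, 0.9582, 0.4969]), 'orientation': array([ 0.2388, -1.6261, -2.3936])}
relay_centre 0.82 [ 0.5007 -0.1492  0.0443] [346. 235.]
relay_centre 0.8 [ 0.5174 -0.3113  0.0602] [356. 206.]
relay_centre 0.55 [ 0.4075 -0.0724  0.0639] [380. 244.]
oblong_socket_mouth 0.9 [0.5409 0.1847 0.0276] [277. 307.]
square_socket_mouth 0.79 [0.5097 0.0163 0.0291] [321. 270.]
cage_cube_centre 0.82 [ 0.4035 -0.3383  0.0197] [400. 222.]
cage_cube_centre 0.16 [ 0.4992 -0.1486  0.0432] [347. 235.]
sensor_head_centre 0.71 [0.6572 0.0551 0.0127] [248. 276.]
top {'fx': 459.1054220061944, 'fy': 459.1054220061944, 'cx': 319.8017629202445, 'cy': 235.81675109911907, 'position': array([ 0.2883, -0.0742,  1.0714]), 'orientation': array([ 0.1955, -0.1834, -1.482 ])}
relay_centre 0.93 [ 0.5228 -0.3129  0.0623] [433. 252.]
relay_centre 0.9 [ 0.4992 -0.1496  0.0393] [359. 258.]
relay_centre 0.87 [ 0.4055 -0.071   0.0551] [322. 296.]
oblong_socket_mouth 0.97 [0.5382 0.1837 0.0272] [218. 232.]
oblong_socket_mouth 0.56 [0.5128 0.0161 0.0273] [288. 248.]
square_socket_mouth 0.76 [0.5122 0.0169 0.0282] [288. 248.]
cage_cube_centre 0.63 [ 0.4109 -0.3437  0.0155] [441. 305.]
sensor_head_centre 0.9 [0.6581 0.0531 0.0125] [279. 190.]
{'clock': 0.6, 'joints': array([ 1.1399,  0.477 ,  0.0224,  1.5554, -0.0115,  1.1093, -0.0831]), 'qvel': array([-0.0001,  0.    ,  0.0005,  0.0005, -0.0019, -0.0012,  0.0003]), 'tau': array([ -0.0017, -59.601 ,   1.6051, -28.1421,   0.0125,   0.0017,
        -0.    ]), 'tcp_pos': array([ 0.2141, -0.6401,  0.4047]), 'orientation': array([3.1007, 0.5048, 0.0001]), 'contact_force': array([ 0.6831, -1.4169,  0.1943]), 'moment': array([ 0.0063, -0.0151,  0.0019]), 'gripper_force': 0.0, 'grip_width': 0.08517046085636983}
```

View pics/top0.png

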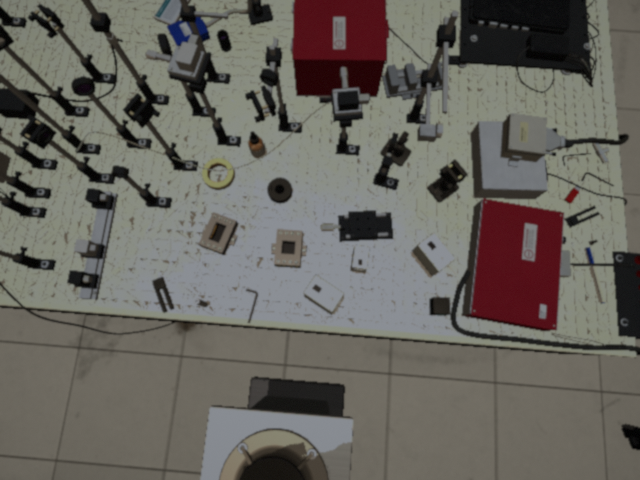

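View pics/side0.png

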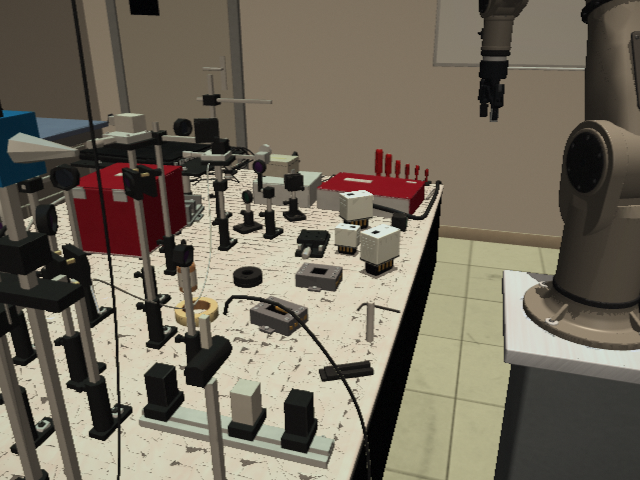

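```bash
python3 - <<'E'
import cv2
im=cv2.imread('pics/top0.png')[200:350,180:480]
im2=cv2.imread('pics/side0.png')[170:340,230:430]
a=cv2.resize(im,(800,400),interpolation=cv2.INTER_CUBIC)
cv2.imwrite('pics/c1.png',a)
E
```

```text
(no output)
```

View pics/c1.png

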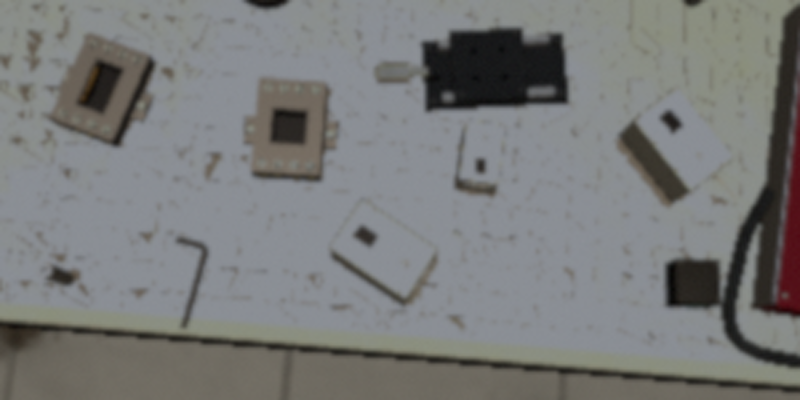

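Relay look-alikes in the top view: (359,258), (322,296) and (433,252). The smallest is (359,258), its centre measured at z≈0.043, which matches an upright relay. Oblong well: base at (218,232); square well: (288,248). Next I fit the yaws.

```bash
cat > fit.py <<'E'
from h import *
from scipy.optimize import differential_evolution
def rect(a,b,z): return [np.array([s*a/2,t*b/2,z]) for s,t in((1,1),(-1,1),(-1,-1),(1,-1))]
def edges(rs): 
    E=[]
    for q in rs: E+=[(q[i],q[(i+1)%4]) for i in range(4)]
    return E
def boxedges(a,b,z0,z1,C):  # visible edges of box seen from C (local)
    t,l=rect(a,b,z1),rect(a,b,z0); N=[(0,1),(-1,0),(0,-1),(1,0)]; h=np.array([a,b])/2
    vis=[np.dot(n,C[:2])>abs(np.dot(n,h)) for n in N]
    E=edges([t])
    for i in range(4):
        if vis[i]: E.append((l[i],l[(i+1)%4]))
        if vis[i] or vis[i-1]: E.append((t[i],l[i]))
    return E
def pts(n,kind,x,y,a):
    c,s=np.cos(a),np.sin(a); M=np.array([[c,-s,0],[s,c,0],[0,0,1]]); o=np.array([x,y,0])
    C=M.T@(cam(n)[2]-o)
    E=boxedges(.052,.034,.02,.066,C) if kind=='relay' else boxedges(.084,.060,0,.028,C)+edges([rect(.043,.025,.028)])
    return [[proj(n,M@p+o) for p in e] for e in E]
def fit(n,kind,x0,y0,im,d=.008):
    g=cv2.GaussianBlur(im,(0,0),.8).astype(np.float32)
    gx=np.stack([cv2.Scharr(g[:,:,i],cv2.CV_32F,1,0) for i in range(3)],2);gy=np.stack([cv2.Scharr(g[:,:,i],cv2.CV_32F,0,1) for i in range(3)],2)
    def cost(p):
        tot=0;k=0
        for A,B in pts(n,kind,*p):
            A,B=np.array(A),np.array(B);L=np.linalg.norm(B-A); 
            if L<2: continue
            nn=np.array([-(B-A)[1],(B-A)[0]])/L; t=np.linspace(.08,.92,int(L*2)+2)[:,None]; q=(A+t*(B-A)).astype(np.float32)
            f=lambda G:cv2.remap(G,q[None,:,0],q[None,:,1],cv2.INTER_LINEAR)[0]
            v=np.abs(f(gx)*nn[0]+f(gy)*nn[1]).sum(1); tot+=np.minimum(v,600).mean()*L;k+=L
        return -tot/k
    o=differential_evolution(cost,[(x0-d,x0+d),(y0-d,y0+d),(-np.pi/2,np.pi/2)],popsize=25,seed=1,maxiter=60)
    return o.x,o.fun
def overlay(n,kind,p,im,size=400,w=40):
    u,v=proj(n,[p[0],p[1],.03]);u,v=int(u),int(v);s=size/(2*w)
    c=cv2.resize(im[v-w:v+w,u-w:u+w],(size,size),interpolation=cv2.INTER_CUBIC)
    for A,B in pts(n,kind,*p):
        f=lambda q:(int((q[0]-u+w+.5)*s),int((q[1]-v+w+.5)*s)); cv2.line(c,f(A),f(B),(0,255,0),1)
    return c
E
python3 - <<'E'
from fit import *
row=[]
for n in('top','side'):
    im=cv2.imread(f'pics/{n}0.png');rr=[]
    for k,x,y in(('relay',.500,-.149),('base',.539,.184)):
        p,f=fit(n,k,x,y,im);print(n,k,np.round(p[:2],4),np.degrees(p[2]).round(1),round(f)); rr.append(overlay(n,k,p,im,300,40 if k=='base' else 24))
    row.append(np.hstack(rr))
cv2.imwrite('pics/ov.png',np.vstack(row))
E
```

```text
Traceback (most recent call last):
  File "fit.py", line 33, in fit
    o=differential_evolution(cost,[(x0-d,x0+d),(y0-d,y0+d),(-np.pi/2,np.pi/2)],popsize=25,seed=1,maxiter=60)
  File "fit.py", line 26, in cost
    for A,B in pts(n,kind,*p):
               ~~~^^^^^^^^^^^
  File "fit.py", line 20, in pts
    return [[proj(n,M@p+o) for p in e] for e in E]
             ~~~~^^^^^^^^^
  File "h.py", line 10, in proj
    m,Rm,t=cam(n); c=Rm.T@(np.array(P)-t); return [m['cx']+m['fx']*c[0]/-c[2], m['cy']+m['fy']*(-c[1])/-c[2]]
           ~~~^^^
  File "h.py", line 5, in cam
    m=r.camera_model(n); o=np.array(m['orientation'],float)
ValueError: time passes only in moves, steps and waits
```

Too many camera_model calls; cache them.

```bash
sed -i 's/^def cam(n):/import functools\n@functools.cache\ndef cam(n):/' h.py
cat > run1.py <<'E'
from fit import *
row=[]
for n in('top','side'):
    im=cv2.imread(f'pics/{n}0.png');rr=[]
    for k,x,y in(('relay',.500,-.149),('base',.539,.184)):
        p,f=fit(n,k,x,y,im);print(n,k,np.round(p[:2],4),np.degrees(p[2]).round(1),round(f)); rr.append(overlay(n,k,p,im,300,40 if k=='base' else 24))
    row.append(np.hstack(rr))
cv2.imwrite('pics/ov.png',np.vstack(row))
E
python3 run1.py
```

```text
top relay [ 0.4954 -0.1472] -2.3 -475
top base [0.5363 0.1878] -14.3 -600
side relay [ 0.4988 -0.1496] -0.4 -590
side base [0.537 0.19 ] -12.8 -573
```

View pics/ov.png

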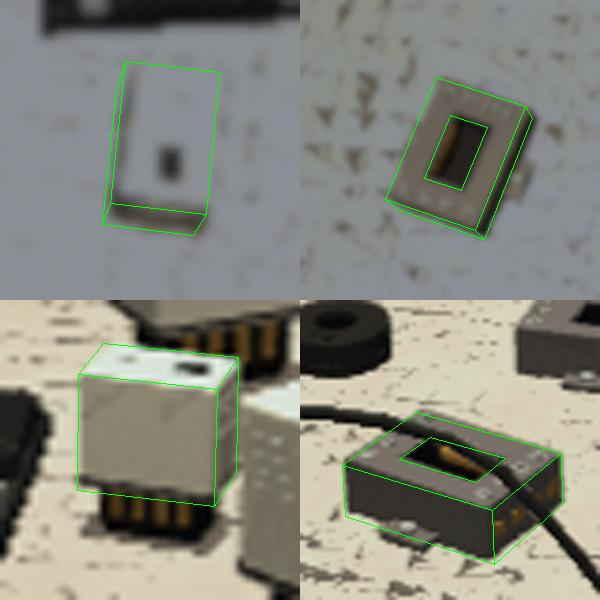

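```bash
sed -i 's/np.minimum(v,600)/np.minimum(v,2500)/' fit.py; python3 run1.py; python3 - <<'E'
from h import *
for uv in((228,310),(300,310),(345,380)):
    for z in(0,.05,.1,.2,.3): P=ray('side',*uv,z);print(uv,z,P.round(3),np.round(proj('top',P)))
for uv in((165,205),(190,165),(165,200)): print(ray('top',*uv,0).round(3))
o=r.get_obs();M=R.from_rotvec(o['orientation']).as_matrix();print(M.round(4),M.T@(np.array([.498,-.149,.405])-o['tcp_pos']))
E
```

```text
top relay [ 0.4967 -0.1473] -2.6 -933
top base [0.536  0.1862] -16.3 -1552
side relay [ 0.4984 -0.1505] -2.3 -1828
side base [0.5375 0.1871] -16.2 -2023
(228, 310) 0 [0.645 0.174 0.   ] [230. 193.]
(228, 310) 0.05 [0.602 0.253 0.05 ] [190. 201.]
(228, 310) 0.1 [0.559 0.332 0.1  ] [146. 209.]
(228, 310) 0.2 [0.474 0.49  0.2  ] [ 40. 229.]
(228, 310) 0.3 [0.389 0.648 0.3  ] [-97. 255.]
(300, 310) 0 [0.515 0.136 0.   ] [239. 245.]
(300, 310) 0.05 [0.486 0.219 0.05 ] [197. 250.]
(300, 310) 0.1 [0.456 0.302 0.1  ] [151. 256.]
(300, 310) 0.2 [0.397 0.467 0.2  ] [ 42. 269.]
(300, 310) 0.3 [0.337 0.632 0.3  ] [-97. 285.]
(345, 380) 0 [0.382 0.316 0.   ] [155. 295.]
(345, 380) 0.05 [0.365 0.381 0.05 ] [117. 297.]
(345, 380) 0.1 [0.349 0.445 0.1  ] [ 75. 300.]
(345, 380) 0.2 [0.317 0.575 0.2  ] [-24. 306.]
(345, 380) 0.3 [0.284 0.704 0.3  ] [-149.  314.]
[0.601 0.329 0.   ]
[0.71  0.283 0.   ]
[0.614 0.331 0.   ]
[[ 0.9484  0.3172  0.    ]
 [ 0.3172 -0.9484 -0.    ]
 [ 0.      0.     -1.    ]] [ 4.24991498e-01 -3.75734078e-01 -2.86105314e-04]
```

View pics/ov.png

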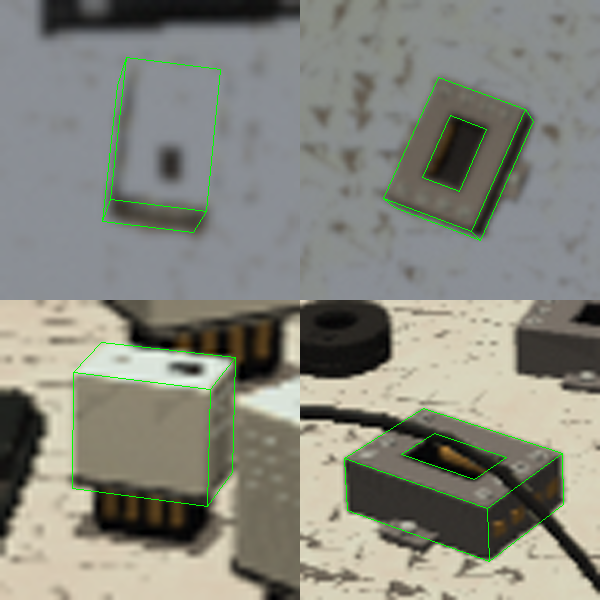

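Request:
arm_command(plan=[{"tx": 0.03, "ty": -0.0265, "claw": 0}, {"tx": 0.03, "ty": -0.0265, "claw": 0}, {"tx": 0.03, "ty": -0.0265, "claw": 0}, {"tx": 0.03, "ty": -0.0265, "claw": 0}, {"tx": 0.03, "ty": -0.0265, "claw": 0}, {"tx": 0.03, "ty": -0.0265, "claw": 0}, {"tx": 0.03, "ty": -0.0265, "claw": 0}, {"tx": 0.03, "ty": -0.0265, "claw": 0}, {"tx": 0.03, "ty": -0.0265, "claw": 0}, {"tx": 0.03, "ty": -0.0265, "claw": 0}], squeeze=30)

```text
invalid input at $.plan[0]: expected keys claw, tx, ty, tz, ax, ay, az
```

Request:
arm_command(plan=[{"tx": 0.03125, "ty": -0.0277, "claw": 0}, {"tx": 0.03125, "ty": -0.0277, "claw": 0}, {"tx": 0.03125, "ty": -0.0277, "claw": 0}, {"tx": 0.03125, "ty": -0.0277, "claw": 0}, {"az": 6.97, "claw": 0}, {"az": 6.97, "claw": 0}, {"az": 6.97, "claw": 0}, {"claw": 0}, {"claw": 0}, {"claw": 0}])

```text
invalid input at $.plan[0]: expected keys claw, tx, ty, tz, ax, ay, az
```

```bash
cat > rel.py <<'E'
import sys
from h import *
np.set_printoptions(precision=4,suppress=True)
x,y,z,a=map(float,sys.argv[1:])
o=r.get_obs();M=R.from_rotvec(o['orientation']).as_matrix()
print('clk',o['clock'],'tcp',o['tcp_pos'],'yaw',np.degrees(np.arctan2(M[1,0],M[0,0])),'tilt',M[:,2],'F',o['contact_force'],'w',o['grip_width'],o['gripper_force'])
print('tool delta',M.T@(np.array([x,y,z])-o['tcp_pos']),'az',np.degrees(np.arctan2(M[1,0],M[0,0]))-a)
E
python3 rel.py .498 -.149 .208 -2.4
```

```text
clk 0.6 tcp [ 0.2141 -0.6401  0.4047] yaw 18.494367203949317 tilt [ 0. -0. -1.] F [ 0.6831 -1.4169  0.1943] w 0.08517046085636983 0.0
tool delta [ 0.425  -0.3757  0.1967] az 20.894367203949315
```

Request:
arm_command(plan=[{"claw": 0, "tx": 0.03, "ty": -0.0265, "tz": 0, "ax": 0, "ay": 0, "az": 0}, {"claw": 0, "tx": 0.03, "ty": -0.0265, "tz": 0, "ax": 0, "ay": 0, "az": 0}, {"claw": 0, "tx": 0.03, "ty": -0.0265, "tz": 0, "ax": 0, "ay": 0, "az": 0}, {"claw": 0, "tx": 0.03, "ty": -0.0265, "tz": 0, "ax": 0, "ay": 0, "az": 0}, {"claw": 0, "tx": 0.03, "ty": -0.0265, "tz": 0, "ax": 0, "ay": 0, "az": 0}, {"claw": 0, "tx": 0.03, "ty": -0.0265, "tz": 0, "ax": 0, "ay": 0, "az": 0}, {"claw": 0, "tx": 0.03, "ty": -0.0265, "tz": 0, "ax": 0, "ay": 0, "az": 0}, {"claw": 0, "tx": 0.03, "ty": -0.0265, "tz": 0, "ax": 0, "ay": 0, "az": 0}, {"claw": 0, "tx": 0.03, "ty": -0.0265, "tz": 0, "ax": 0, "ay": 0, "az": 0}, {"claw": 0, "tx": 0.03, "ty": -0.0265, "tz": 0, "ax": 0, "ay": 0, "az": 0}], squeeze=30)

```text
clock: 1.43
tcp_pos: [0.4151, -0.2919, 0.4051]
orientation: [3.1, 0.504, 0.001]
contact_force: [-0.1, 0.6, -0.1]
grip_width: 0.0853
gripper_force: 0.0
```

Request:
arm_command(plan=[{"claw": 0, "tx": 0.031, "ty": -0.0275, "tz": 0, "ax": 0, "ay": 0, "az": 0}, {"claw": 0, "tx": 0.031, "ty": -0.0275, "tz": 0, "ax": 0, "ay": 0, "az": 0}, {"claw": 0, "tx": 0.031, "ty": -0.0275, "tz": 0, "ax": 0, "ay": 0, "az": 0}, {"claw": 0, "tx": 0.031, "ty": -0.0275, "tz": 0, "ax": 0, "ay": 0, "az": 0}, {"claw": 0, "tx": 0, "ty": 0, "tz": 0.02, "ax": 0, "ay": 0, "az": 7}, {"claw": 0, "tx": 0, "ty": 0, "tz": 0.02, "ax": 0, "ay": 0, "az": 7}, {"claw": 0, "tx": 0, "ty": 0, "tz": 0.02, "ax": 0, "ay": 0, "az": 7}, {"claw": 0, "tx": 0, "ty": 0, "tz": 0.02, "ax": 0, "ay": 0, "az": 0}, {"claw": 0, "tx": 0, "ty": 0, "tz": 0, "ax": 0, "ay": 0, "az": 0}, {"claw": 0, "tx": 0, "ty": 0, "tz": 0, "ax": 0, "ay": 0, "az": 0}])

```text
clock: 2.27
tcp_pos: [0.4971, -0.1499, 0.3244]
orientation: [-3.14, 0.067, 0.003]
contact_force: [1.1, -0.1, 0.2]
grip_width: 0.0855
gripper_force: 0.0
```

```bash
python3 rel.py .498 -.149 .205 -2.4
```

```text
clk 2.2667 tcp [ 0.4971 -0.1499  0.3244] yaw -2.4522088372892212 tilt [-0.0019  0.0004 -1.    ] F [ 1.1487 -0.104   0.2168] w 0.08550086648437155 0.0
tool delta [ 0.0011 -0.0009  0.1194] az -0.05220883728922132
```

Request:
arm_command(plan=[{"claw": 0, "tx": 0.001, "ty": -0.001, "tz": 0.025, "ax": 0, "ay": 0, "az": 0}, {"claw": 0, "tx": 0, "ty": 0, "tz": 0.025, "ax": 0, "ay": 0, "az": 0}, {"claw": 0, "tx": 0, "ty": 0, "tz": 0.025, "ax": 0, "ay": 0, "az": 0}, {"claw": 0, "tx": 0, "ty": 0, "tz": 0.02, "ax": 0, "ay": 0, "az": 0}, {"claw": 0, "tx": 0, "ty": 0, "tz": 0.015, "ax": 0, "ay": 0, "az": 0}, {"claw": 0, "tx": 0, "ty": 0, "tz": 0.01, "ax": 0, "ay": 0, "az": 0}, {"claw": 0, "tx": 0, "ty": 0, "tz": 0, "ax": 0, "ay": 0, "az": 0}, {"claw": 0.3, "tx": 0, "ty": 0, "tz": 0, "ax": 0, "ay": 0, "az": 0}, {"claw": 0.4, "tx": 0, "ty": 0, "tz": 0, "ax": 0, "ay": 0, "az": 0}, {"claw": 0.45, "tx": 0, "ty": 0, "tz": 0, "ax": 0, "ay": 0, "az": 0}])

```text
clock: 3.1
tcp_pos: [0.499, -0.1493, 0.206]
orientation: [3.14, -0.069, 0.004]
contact_force: [-0.4, -0.0, -0.3]
grip_width: 0.0517
gripper_force: 0.0
```

Request:
arm_command(plan=[{"claw": 0.55, "tx": 0, "ty": 0, "tz": 0, "ax": 0, "ay": 0, "az": 0}, {"claw": 0.6, "tx": 0, "ty": 0, "tz": 0, "ax": 0, "ay": 0, "az": 0}, {"claw": 0.7, "tx": 0, "ty": 0, "tz": 0, "ax": 0, "ay": 0, "az": 0}, {"claw": 0.8, "tx": 0, "ty": 0, "tz": 0, "ax": 0, "ay": 0, "az": 0}, {"claw": 1, "tx": 0, "ty": 0, "tz": 0, "ax": 0, "ay": 0, "az": 0}, {"claw": 1, "tx": 0, "ty": 0, "tz": 0, "ax": 0, "ay": 0, "az": 0}, {"claw": 1, "tx": 0, "ty": 0, "tz": 0, "ax": 0, "ay": 0, "az": 0}, {"claw": 1, "tx": 0, "ty": 0, "tz": 0, "ax": 0, "ay": 0, "az": 0}, {"claw": 1, "tx": 0, "ty": 0, "tz": 0, "ax": 0, "ay": 0, "az": 0}, {"claw": 1, "tx": 0, "ty": 0, "tz": 0, "ax": 0, "ay": 0, "az": 0}], squeeze=35)

```text
clock: 3.93
tcp_pos: [0.4987, -0.1491, 0.2057]
orientation: [3.14, -0.069, 0.002]
contact_force: [-0.8, -0.5, 5.9]
grip_width: 0.0337
gripper_force: 34.2
```

```bash
python3 rel.py .537 .1866 .32 -16.3; python3 - <<'E'
from fit import *
im=shot('side','s1.png'); p,f=fit('side','relay',.498,-.149,im); print(p[:2],np.degrees(p[2]),f)
cv2.imwrite('pics/s1c.png',overlay('side','relay',p,im,500,40))
E
```

```text
clk 3.9333 tcp [ 0.4987 -0.1491  0.2057] yaw -2.5098470546123335 tilt [ 0.0013 -0.0004 -1.    ] F [-0.8433 -0.5399  5.8557] w 0.033666857931526635 34.23619329929352
tool delta [ 0.0237 -0.337  -0.1144] az 13.790152945387668
[ 0.50466897 -0.15666729] 15.585010207122869 -1437.1724971806416
```

View pics/s1c.png

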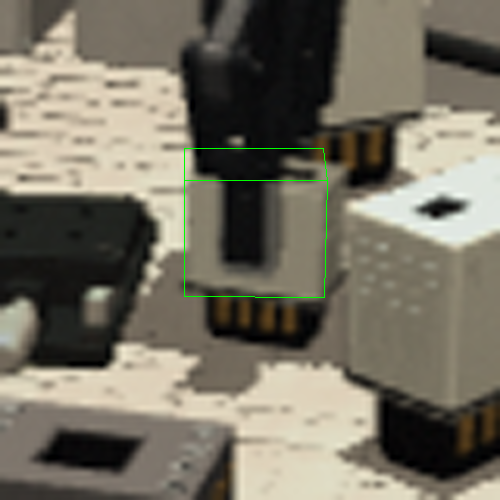

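Request:
arm_command(plan=[{"claw": 1, "tx": 0, "ty": 0, "tz": -0.01, "ax": 0, "ay": 0, "az": 0}, {"claw": 1, "tx": 0, "ty": 0, "tz": -0.02, "ax": 0, "ay": 0, "az": 0}, {"claw": 1, "tx": 0, "ty": 0, "tz": -0.03, "ax": 0, "ay": 0, "az": 0}, {"claw": 1, "tx": 0, "ty": 0, "tz": -0.03, "ax": 0, "ay": 0, "az": 0}, {"claw": 1, "tx": 0, "ty": 0, "tz": -0.02, "ax": 0, "ay": 0, "az": 0}, {"claw": 1, "tx": 0.002, "ty": -0.02, "tz": -0.005, "ax": 0, "ay": 0, "az": 0}, {"claw": 1, "tx": 0.002, "ty": -0.03, "tz": 0, "ax": 0, "ay": 0, "az": 0}, {"claw": 1, "tx": 0.002, "ty": -0.03, "tz": 0, "ax": 0, "ay": 0, "az": 0}, {"claw": 1, "tx": 0.002, "ty": -0.03, "tz": 0, "ax": 0, "ay": 0, "az": 0}, {"claw": 1, "tx": 0.002, "ty": -0.03, "tz": 0, "ax": 0, "ay": 0, "az": 0}])

```text
clock: 4.82
tcp_pos: [0.5141, -0.0084, 0.3205]
orientation: [3.141, -0.069, 0.001]
contact_force: [0.1, -0.1, -1.0]
grip_width: 0.0333
gripper_force: 35.0
```

Request:
arm_command(plan=[{"claw": 1, "tx": 0.002, "ty": -0.03, "tz": 0, "ax": 0, "ay": 0, "az": 0}, {"claw": 1, "tx": 0.002, "ty": -0.03, "tz": 0, "ax": 0, "ay": 0, "az": 0}, {"claw": 1, "tx": 0.002, "ty": -0.03, "tz": 0, "ax": 0, "ay": 0, "az": 0}, {"claw": 1, "tx": 0.002, "ty": -0.03, "tz": 0, "ax": 0, "ay": 0, "az": 0}, {"claw": 1, "tx": 0.002, "ty": -0.03, "tz": 0, "ax": 0, "ay": 0, "az": 0}, {"claw": 1, "tx": 0.002, "ty": -0.03, "tz": 0, "ax": 0, "ay": 0, "az": 0}, {"claw": 1, "tx": 0.002, "ty": -0.017, "tz": 0, "ax": 0, "ay": 0, "az": 6.9}, {"claw": 1, "tx": 0, "ty": 0, "tz": 0, "ax": 0, "ay": 0, "az": 6.9}, {"claw": 1, "tx": 0, "ty": 0, "tz": 0, "ax": 0, "ay": 0, "az": 0}, {"claw": 1, "tx": 0, "ty": 0, "tz": 0, "ax": 0, "ay": 0, "az": 0}])

```text
clock: 5.65
tcp_pos: [0.5368, 0.1863, 0.32]
orientation: [3.11, -0.44, 0.0]
contact_force: [-0.3, -1.1, -0.8]
grip_width: 0.0339
gripper_force: 34.9
```

```bash
python3 rel.py .537 .1866 .265 -16.3
```

```text
clk 5.65 tcp [0.5368 0.1863 0.32  ] yaw -16.099721173289378 tilt [-0.0001 -0.0009 -1.    ] F [-0.316  -1.0748 -0.7847] w 0.03386393066656812 34.89892065525055
tool delta [ 0.0001 -0.0004  0.055 ] az 0.20027882671062258
```

Request:
arm_command(plan=[{"claw": 1, "tx": 0, "ty": 0, "tz": 0.02, "ax": 0, "ay": 0, "az": 0}, {"claw": 1, "tx": 0, "ty": 0, "tz": 0.02, "ax": 0, "ay": 0, "az": 0}, {"claw": 1, "tx": 0, "ty": 0, "tz": 0.02, "ax": 0, "ay": 0, "az": 0}, {"claw": 1, "tx": 0, "ty": 0, "tz": 0.01, "ax": 0, "ay": 0, "az": 0}, {"claw": 1, "tx": 0, "ty": 0, "tz": 0.005, "ax": 0, "ay": 0, "az": 0}, {"claw": 1, "tx": 0, "ty": 0, "tz": 0, "ax": 0, "ay": 0, "az": 0}, {"claw": 1, "tx": 0, "ty": 0, "tz": 0, "ax": 0, "ay": 0, "az": 0}, {"claw": 1, "tx": 0, "ty": 0, "tz": 0, "ax": 0, "ay": 0, "az": 0}, {"claw": 1, "tx": 0, "ty": 0, "tz": 0, "ax": 0, "ay": 0, "az": 0}, {"claw": 1, "tx": 0, "ty": 0, "tz": 0, "ax": 0, "ay": 0, "az": 0}])

```text
clock: 6.48
tcp_pos: [0.5374, 0.1867, 0.2456]
orientation: [-3.109, 0.445, -0.002]
contact_force: [-0.6, -0.6, -1.0]
grip_width: 0.0336
gripper_force: 35.0
```

```bash
python3 rel.py .537 .1866 .2137 -16.3; python3 - <<'E'
from fit import *
im=shot('side','s2.png'); o=r.get_obs(); M=R.from_rotvec(o['orientation']).as_matrix(); t=o['tcp_pos']
w=44;s=12;u,v=proj('side',[.537,.187,.06]);u,v=int(u),int(v)
c=cv2.resize(im[v-w+5:v+w-15,u-w:u+w],None,fx=9,fy=7.6 and 9,interpolation=cv2.INTER_CUBIC)[:, :800]
# predicted relay, assuming relay axis at tool axis
a=np.arctan2(M[1,0],M[0,0]); Mz=R.from_rotvec([0,0,a]).as_matrix(); zb=t[2]-.2057
f=lambda q:(int((q[0]-u+w+.5)*9),int((q[1]-v+w-5+.5)*9))
def draw(E,col,Mz,o):
    for A,B in E: cv2.line(c,f(proj('side',Mz@A+o)),f(proj('side',Mz@B+o)),col,1)
o=np.array([t[0],t[1],zb]); C=Mz.T@(cam('side')[2]-o)
draw(boxedges(.052,.034,.02,.066,C)+edges([rect(.036,.018,0)]),(0,255,0),Mz,o)
b=R.from_rotvec([0,0,np.radians(-16.3)]).as_matrix();o=np.array([.537,.1866,0]);C=b.T@(cam('side')[2]-o)
draw(boxedges(.084,.06,0,.028,C)+edges([rect(.043,.025,.028)]),(255,255,0),b,o)
print(c.shape);cv2.imwrite('pics/s2c.png',c[:600])
for n in('side','top'):
    if n=='top': shot('top','t2.png')
    for tg in('relay_centre','relay_foot'):
        for d in r.tip_of(tg,n): P=__import__('h').w(n,d['location']);print(n,tg,round(d['confidence'],2),P.round(4))
E
```

```text
clk 6.4833 tcp [0.5374 0.1867 0.2456] yaw -16.29625000204322 tilt [ 0.0015  0.0005 -1.    ] F [-0.6322 -0.6219 -1.0028] w 0.03355697567931103 34.951171875
tool delta [-0.0004  0.0002  0.0319] az 0.0037499979567812147
(612, 792, 3)
side relay_centre 0.84 [ 0.5185 -0.311   0.0625]
side relay_centre 0.74 [ 0.4079 -0.0713  0.0622]
side relay_foot 0.87 [ 0.4058 -0.0717  0.0061]
side relay_foot 0.75 [ 0.518  -0.3106 -0.0011]
side relay_foot 0.73 [0.5412 0.1825 0.0305]
side relay_foot 0.67 [0.5386 0.1881 0.0412]
top relay_centre 0.68 [ 0.5218 -0.3085  0.0646]
top relay_centre 0.68 [ 0.4065 -0.075   0.0551]
```

View pics/s2c.png

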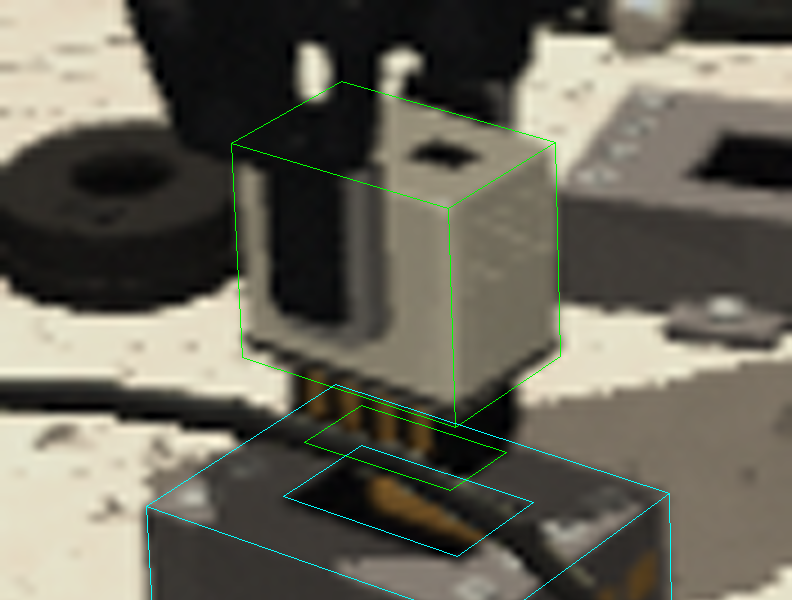

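The held relay matches its predicted outline to within about 1 mm and sits over the well at about (400,500) in the crop. I'm going down gently.

Request:
arm_command(plan=[{"claw": 1, "tx": 0, "ty": 0, "tz": 0.004, "ax": 0, "ay": 0, "az": 0}, {"claw": 1, "tx": 0, "ty": 0, "tz": 0.004, "ax": 0, "ay": 0, "az": 0}, {"claw": 1, "tx": 0, "ty": 0, "tz": 0.002, "ax": 0, "ay": 0, "az": 0}, {"claw": 1, "tx": 0, "ty": 0, "tz": 0.002, "ax": 0, "ay": 0, "az": 0}, {"claw": 1, "tx": 0, "ty": 0, "tz": 0.002, "ax": 0, "ay": 0, "az": 0}, {"claw": 1, "tx": 0, "ty": 0, "tz": 0.001, "ax": 0, "ay": 0, "az": 0}, {"claw": 1, "tx": 0, "ty": 0, "tz": 0.001, "ax": 0, "ay": 0, "az": 0}, {"claw": 1, "tx": 0, "ty": 0, "tz": 0, "ax": 0, "ay": 0, "az": 0}, {"claw": 1, "tx": 0, "ty": 0, "tz": 0, "ax": 0, "ay": 0, "az": 0}, {"claw": 1, "tx": 0, "ty": 0, "tz": 0, "ax": 0, "ay": 0, "az": 0}])

```text
clock: 7.62
tcp_pos: [0.5371, 0.1866, 0.2289]
orientation: [-3.11, 0.445, -0.0]
contact_force: [-0.9, 0.2, -1.5]
grip_width: 0.0337
gripper_force: 35.0
```

Request:
arm_command(plan=[{"claw": 1, "tx": 0, "ty": 0, "tz": 0.001, "ax": 0, "ay": 0, "az": 0}, {"claw": 1, "tx": 0, "ty": 0, "tz": 0.001, "ax": 0, "ay": 0, "az": 0}, {"claw": 1, "tx": 0, "ty": 0, "tz": 0.001, "ax": 0, "ay": 0, "az": 0}, {"claw": 1, "tx": 0, "ty": 0, "tz": 0.001, "ax": 0, "ay": 0, "az": 0}, {"claw": 1, "tx": 0, "ty": 0, "tz": 0.001, "ax": 0, "ay": 0, "az": 0}, {"claw": 1, "tx": 0, "ty": 0, "tz": 0.001, "ax": 0, "ay": 0, "az": 0}, {"claw": 1, "tx": 0, "ty": 0, "tz": 0.001, "ax": 0, "ay": 0, "az": 0}, {"claw": 1, "tx": 0, "ty": 0, "tz": 0.001, "ax": 0, "ay": 0, "az": 0}, {"claw": 1, "tx": 0, "ty": 0, "tz": 0, "ax": 0, "ay": 0, "az": 0}, {"claw": 1, "tx": 0, "ty": 0, "tz": 0, "ax": 0, "ay": 0, "az": 0}])

```text
clock: 8.45
tcp_pos: [0.5374, 0.1871, 0.221]
orientation: [-3.109, 0.445, -0.002]
contact_force: [1.4, 3.4, 2.2]
grip_width: 0.0335
gripper_force: 34.8
```

Request:
arm_command(plan=[{"claw": 1, "tx": 0, "ty": -0.0004, "tz": 0.001, "ax": 0, "ay": 0, "az": 0}, {"claw": 1, "tx": 0, "ty": 0, "tz": 0.001, "ax": 0, "ay": 0, "az": 0}, {"claw": 1, "tx": 0, "ty": 0, "tz": 0.001, "ax": 0, "ay": 0, "az": 0}, {"claw": 1, "tx": 0, "ty": 0, "tz": 0.001, "ax": 0, "ay": 0, "az": 0}, {"claw": 1, "tx": 0, "ty": 0, "tz": 0.001, "ax": 0, "ay": 0, "az": 0}, {"claw": 1, "tx": 0, "ty": 0, "tz": 0.001, "ax": 0, "ay": 0, "az": 0}, {"claw": 1, "tx": 0, "ty": 0, "tz": 0, "ax": 0, "ay": 0, "az": 0}, {"claw": 1, "tx": 0, "ty": 0, "tz": 0, "ax": 0, "ay": 0, "az": 0}, {"claw": 1, "tx": 0, "ty": 0, "tz": 0, "ax": 0, "ay": 0, "az": 0}, {"claw": 1, "tx": 0, "ty": 0, "tz": 0, "ax": 0, "ay": 0, "az": 0}], squeeze=60)

```text
clock: 9.28
tcp_pos: [0.5372, 0.1869, 0.2144]
orientation: [-3.11, 0.446, 0.0]
contact_force: [3.0, 4.9, -2.9]
grip_width: 0.0332
gripper_force: 61.0
```

Request:
arm_command(plan=[{"claw": 1, "tx": 0, "ty": -0.0003, "tz": 0.0005, "ax": 0, "ay": 0, "az": 0}, {"claw": 1, "tx": 0, "ty": 0, "tz": 0.0005, "ax": 0, "ay": 0, "az": 0}, {"claw": 1, "tx": 0, "ty": 0, "tz": 0.0005, "ax": 0, "ay": 0, "az": 0}, {"claw": 1, "tx": 0, "ty": 0, "tz": 0.0005, "ax": 0, "ay": 0, "az": 0}, {"claw": 1, "tx": 0, "ty": 0, "tz": 0, "ax": 0, "ay": 0, "az": 0}, {"claw": 1, "tx": 0, "ty": 0, "tz": 0, "ax": 0, "ay": 0, "az": 0}, {"claw": 1, "tx": 0, "ty": 0, "tz": 0, "ax": 0, "ay": 0, "az": 0}, {"claw": 1, "tx": 0, "ty": 0, "tz": 0, "ax": 0, "ay": 0, "az": 0}, {"claw": 1, "tx": 0, "ty": 0, "tz": 0, "ax": 0, "ay": 0, "az": 0}, {"claw": 1, "tx": 0, "ty": 0, "tz": 0, "ax": 0, "ay": 0, "az": 0}])

```text
clock: 10.12
tcp_pos: [0.5372, 0.1873, 0.2137]
orientation: [3.109, -0.446, 0.0]
contact_force: [-0.9, 2.8, 10.7]
grip_width: 0.0333
gripper_force: 62.7
```

```bash
python3 rel.py .537 .1866 .2137 -16.3; python3 - <<'E'
from h import *
im=shot('side','s3.png');u,v=proj('side',[.537,.187,.045]);u,v=int(u),int(v)
cv2.imwrite('pics/s3c.png',cv2.resize(im[v-35:v+35,u-45:u+45],None,fx=8,fy=8,interpolation=cv2.INTER_CUBIC))
E
```

```text
clk 10.1167 tcp [0.5372 0.1873 0.2137] yaw -16.310870784410504 tilt [ 0.0002 -0.0004 -1.    ] F [-0.9493  2.7892 10.6816] w 0.03325251696146864 62.74885654449463
tool delta [-0.      0.0007  0.    ] az -0.010870784410503376
```

View pics/s3c.png

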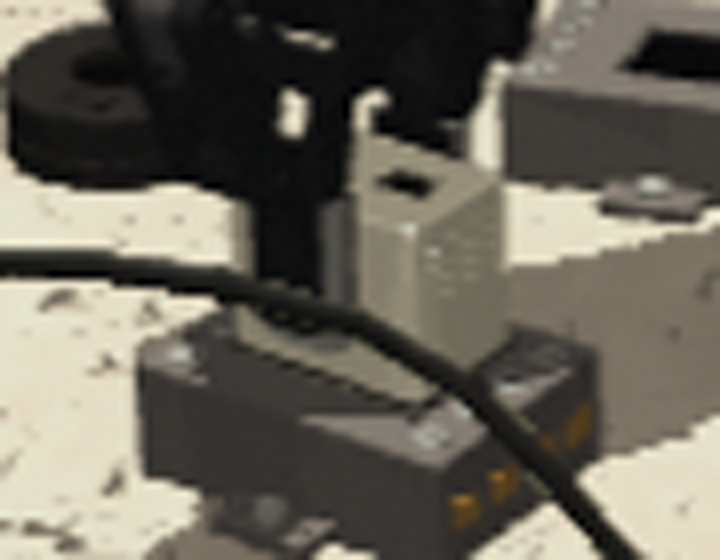

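The relay is nearly home: the housing reaches the base top at about (440,395). I'll push a little further to confirm it is seated.

Request:
arm_command(plan=[{"claw": 1, "tx": 0, "ty": 0, "tz": 0.0005, "ax": 0, "ay": 0, "az": 0}, {"claw": 1, "tx": 0, "ty": 0, "tz": 0, "ax": 0, "ay": 0, "az": 0}, {"claw": 1, "tx": 0, "ty": 0, "tz": 0.0005, "ax": 0, "ay": 0, "az": 0}, {"claw": 1, "tx": 0, "ty": 0, "tz": 0, "ax": 0, "ay": 0, "az": 0}, {"claw": 1, "tx": 0, "ty": 0, "tz": 0, "ax": 0, "ay": 0, "az": 0}, {"claw": 1, "tx": 0, "ty": 0, "tz": 0, "ax": 0, "ay": 0, "az": 0}, {"claw": 1, "tx": 0, "ty": 0, "tz": 0, "ax": 0, "ay": 0, "az": 0}, {"claw": 1, "tx": 0, "ty": 0, "tz": 0, "ax": 0, "ay": 0, "az": 0}, {"claw": 1, "tx": 0, "ty": 0, "tz": 0, "ax": 0, "ay": 0, "az": 0}, {"claw": 1, "tx": 0, "ty": 0, "tz": 0, "ax": 0, "ay": 0, "az": 0}])

```text
clock: 11.0
tcp_pos: [0.5372, 0.1873, 0.2137]
orientation: [3.109, -0.446, 0.001]
contact_force: [-4.4, 0.3, 20.9]
grip_width: 0.0333
gripper_force: 63.9
```

Seated: z stays at 0.2137, the expected home height, while the force rises to 21 N. Releasing and lifting.

Request:
arm_command(plan=[{"claw": 0.45, "tx": 0, "ty": 0, "tz": 0, "ax": 0, "ay": 0, "az": 0}, {"claw": 0.3, "tx": 0, "ty": 0, "tz": 0, "ax": 0, "ay": 0, "az": 0}, {"claw": 0, "tx": 0, "ty": 0, "tz": 0, "ax": 0, "ay": 0, "az": 0}, {"claw": 0, "tx": 0, "ty": 0, "tz": 0, "ax": 0, "ay": 0, "az": 0}, {"claw": 0, "tx": 0, "ty": 0, "tz": 0, "ax": 0, "ay": 0, "az": 0}, {"claw": 0, "tx": 0, "ty": 0, "tz": 0, "ax": 0, "ay": 0, "az": 0}, {"claw": 0, "tx": 0, "ty": 0, "tz": 0, "ax": 0, "ay": 0, "az": 0}, {"claw": 0, "tx": 0, "ty": 0, "tz": 0, "ax": 0, "ay": 0, "az": 0}, {"claw": 0, "tx": 0, "ty": 0, "tz": 0, "ax": 0, "ay": 0, "az": 0}, {"claw": 0, "tx": 0, "ty": 0, "tz": 0, "ax": 0, "ay": 0, "az": 0}])

```text
clock: 11.83
tcp_pos: [0.5372, 0.1872, 0.2117]
orientation: [3.11, -0.445, -0.0]
contact_force: [-0.3, -0.1, 0.3]
grip_width: 0.0855
gripper_force: 0.0
```

Request:
arm_command(plan=[{"claw": 0, "tx": 0, "ty": 0, "tz": -0.01, "ax": 0, "ay": 0, "az": 0}, {"claw": 0, "tx": 0, "ty": 0, "tz": -0.02, "ax": 0, "ay": 0, "az": 0}, {"claw": 0, "tx": 0, "ty": 0, "tz": -0.03, "ax": 0, "ay": 0, "az": 0}, {"claw": 0, "tx": 0, "ty": 0, "tz": -0.03, "ax": 0, "ay": 0, "az": 0}, {"claw": 0, "tx": 0, "ty": 0, "tz": -0.03, "ax": 0, "ay": 0, "az": 0}, {"claw": 0, "tx": 0, "ty": 0, "tz": -0.02, "ax": 0, "ay": 0, "az": 0}, {"claw": 0, "tx": 0, "ty": 0, "tz": -0.01, "ax": 0, "ay": 0, "az": 0}, {"claw": 0, "tx": 0, "ty": 0, "tz": 0, "ax": 0, "ay": 0, "az": 0}, {"claw": 0, "tx": 0, "ty": 0, "tz": 0, "ax": 0, "ay": 0, "az": 0}, {"claw": 0, "tx": 0, "ty": 0, "tz": 0, "ax": 0, "ay": 0, "az": 0}])

```text
clock: 12.67
tcp_pos: [0.5367, 0.1869, 0.3602]
orientation: [3.108, -0.445, -0.004]
contact_force: [0.1, -0.1, -1.1]
grip_width: 0.0851
gripper_force: 0.0
```

```bash
python3 - <<'E'
from h import *
im=shot('side','s4.png');u,v=proj('side',[.537,.187,.045]);u,v=int(u),int(v)
cv2.imwrite('pics/s4c.png',cv2.resize(im[v-35:v+35,u-45:u+45],None,fx=8,fy=8,interpolation=cv2.INTER_CUBIC))
for t in('relay_centre','cage_cube_centre','sensor_head_centre'):
    for d in r.tip_of(t,'side'): print(t,round(d['confidence'],2),w('side',d['location']).round(4))
E
```

```text
relay_centre 0.95 [0.5377 0.1897 0.0514]
relay_centre 0.61 [ 0.4071 -0.0748  0.0618]
relay_centre 0.55 [ 0.5172 -0.3094  0.0608]
cage_cube_centre 0.76 [ 0.4072 -0.3379  0.0219]
sensor_head_centre 0.55 [0.6558 0.0589 0.0099]
```

View pics/s4c.png

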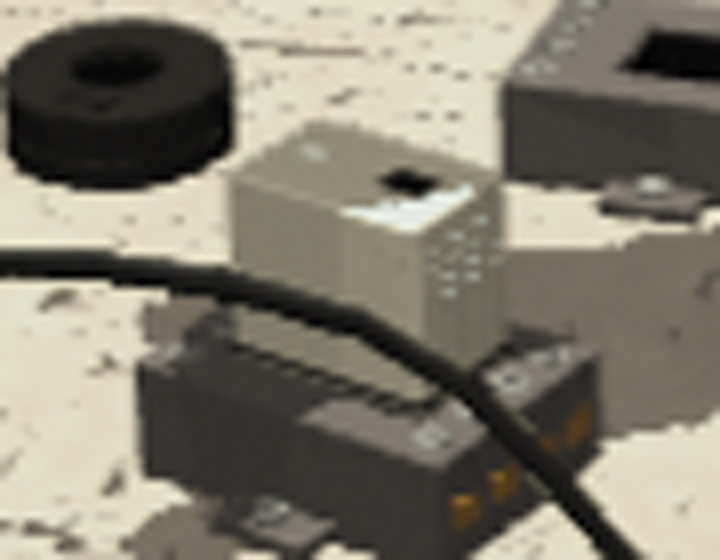

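```bash
python3 - <<'E'
from fit import *
u,v=map(int,proj('side',[.537,.187,.045]));b=R.from_rotvec([0,0,np.radians(-16.3)]).as_matrix()
for dz in(0,.002,.004):
    print(dz,[[round((q-c+k+.5)*8) for q,c,k in zip(proj('side',b@p+[.5372,.1872,dz]),(u,v),(45,35))] for p in rect(.052,.034,.074)])
print([[round((q-c+k+.5)*8) for q,c,k in zip(proj('side',b@p+[.5372,.1872,0]),(u,v),(45,35))] for p in rect(.084,.06,.028)])
E
```

```text
0 [[220, 173], [411, 233], [505, 172], [317, 114]]
0.002 [[219, 164], [410, 225], [504, 163], [316, 106]]
0.004 [[219, 156], [410, 216], [504, 155], [316, 98]]
[[136, 363], [441, 470], [602, 352], [305, 255]]
```

The top corners (415,238), (230,180) and (500,180) match the fully home prediction, so I'm handing in.

```bash
python3 -c "
from bench import r
print(r.hand_in())"
```

```text
the job is handed in; nothing more can be done
None
```

The smallest white relay is plugged fully home in the oblong socket and released, the cage cube and sensor head show no sign of having been moved, and the job was handed in at about 13 s.

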